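# Clip a power board into the rework holder

### The arm

A 7-joint arm with a two-finger parallel gripper is mounted at the origin on the work surface; the furniture and walls round the work are solid. World frame = base frame: x ahead of the robot, y to its left, z up, the work surface at z = 0. Lengths are in m, angles in rad, forces in N, time in s.
With the tool pointing down it reaches from about 0.425 to 0.95 m from the base axis. Payload 16.7 kg.
Tool frame: the origin (TCP) lies on the centre line of the jaws, within the pads' length; the fingertips stand 14 mm ahead of it and the grasp point (between the pads) lies 5 mm behind it; z points along the fingers, y is the line along which they close (so a half turn about z gives the same grasp; the last joint's range is limited). The gripper opens to 94 mm and grips with 3 to 60 N. Pads are 16 mm wide; open, the fingers measure 119 mm over their backs; the gripper's body (75 mm by 177 mm) begins 78 mm behind the grasp point.
Start: joints at [-1.347, 0.426, 0.074, 1.606, -0.034, 1.111, -0.067], TCP at [0.246, 0.629, 0.219] pointing down, gripper open.
Joint ranges: [-2.85, 2.85], [-0.5, 2.14], [-1.23, 1.37], [0.21, 2.46], [-1.02, 4.16], [0.16, 2.05], [-2.73, 2.73]. Speed limits (rad/s): [1.89, 1.89, 2.39, 2.39, 3.01, 3.01, 3.01].

### API

Orientations are given as a rotation vector (axis times angle).
In Python, from station import get_obs, imaging, workorder gives the robot as it stands. The module is installed in compiled form; this text tells all that it offers.
- The arm moves only by the shell command python3 -m handwheel 'ROWS' [FORCE]. ROWS is JSON, a list of rows, each a list of 5 numbers: the shift along the tool's x, y, z in units of 0.8 m (1.0 is 0.8 m), then the turn about the tool's z in units of 45 degrees (1.0 is 45 degrees), then the closure, from -1 (fully open) to 1 (shut), so that 0 is half open. A call has 1 to 10 rows; each row shifts and turns the commanded pose from where the row before left it, along the tool's axes as they then stand; what a row does not reach is not made up. A row lasts 1/12 s, in which the tool goes at most 41.7 mm and 7.16 degrees, less where a joint would pass 70% of its speed; a pose out of reach is approached as far as the arm can. A call with a number of a shift or a turn outside -1 to 1 is refused whole. A call with a gripper value outside its range is refused whole. The fingers move at their own pace and stop on an object; FORCE is the grip in N (left out, the last holds). Time passes only in rows, so rows that do not move let the fingers close. It gives the time, the measured TCP pose, the force, the opening and the grip force at its end, in the units of the state.
- get_obs(): the state, without advancing time (a new reading comes with each control period).
- imaging.snapshot(name): name is "scene" or "top" or "wrist"; returns the picture (480x640x3 uint8, blue, green, red); there is no depth.
- imaging.calibration(name): a dict with "K" (3x3 intrinsics, pixels), "xyz" and "rotation" of the camera in the world; the wrist camera has in their place "tool_from_camera" (4x4, takes a point from camera to tool coordinates, whose origin is the TCP and whose axes are the flange's). Camera axes: x right, y up, looking along -z (the intrinsics and any distortion apply to the point x, -y, -z); pixel columns grow to the right and rows downward; lengths in m; the calibration is good to about 2 mm. A picture is of the moment at which its call begins: read the wrist's pose just before it. calibration takes no time and is no camera call.
- workorder.sign_off(): hands the job in; it is judged then, once.
The state is a dict: "t": time; "q": joint angles; "qvel": joint speeds; "joint_efforts": joint torques, N m; "eef_pos": TCP position; "tool_rot": TCP orientation; "wrist_force": force on the tool from outside, world axes, zero at the start; "ft_torque": the same for the moment, N m; "gripper_width": finger opening in m; "gripper_force": force on a finger pad.
Only numpy, scipy, OpenCV 4.12 (cv2) and the standard library are available. Lean on these libraries where they do the work, as an engineer would, in place of code of your own. Each camera call takes 0.05 s, during which the arm holds its last target. There are 200 camera calls.

### The job

Load the green power board into the board holder for hot-air rework: with one fingertip hold the red wing of the spring clip pressed down so that its jaw is lifted, and with the other fingertip push the board along its channel, beneath the jaw, until it is fully home against the end stop. Only then let the wing up, so that the clip comes down on the board and clamps it, and leave the holder clear. Nothing is to be gripped or lifted, and the things lying about stay where they are.

Things in the scene. Friction and masses are not known exactly. Their poses are not given: they have to be found in the camera images.
- holder: Aluminium board holder, fixed on the table (place and heading vary). Origin on the table under its middle; x = the way the board slides in, y = left of that, z up. Base plate x -89..+83, y -66..+32 mm; its top, the bed, is 16 mm above the table. The clip's shaft runs along x at y +18, 25 mm above the table, in dark ears reaching 33 mm above the table.
- channel_mid (a point): Point on the bed in the middle of the channel's width, at x 0, y -28 mm, 16 mm up in the holder's frame. The channel runs along the holder's x, 52 mm wide between two rails 6 mm high. It is open toward -x and above, so a fingertip can stand in it behind the board.
- stop_face (a point): Middle of the face of the end stop, a dark block across the far end of the channel, 11 mm high above the bed; face at x +70 mm, this point at y -28 mm and 4 mm above the bed, in the holder's frame.
- clip (a joint): Angle of the spring clip about its shaft (rad). 0 = at rest, jaw down on the bed; it grows as the red wing is pressed, limit 0.80. The spring closes it: 8 to 9 N on the wing at 0.55, where the wing is level. The jaw's foot is 17 mm above the bed at 0.55 and 9.5 mm at 0.30. About 0.25 when it clamps the board.
- wing_mid (a point): Middle of the top of the red wing, the press plate left of the channel: 102 mm along the holder's x (-81..+21 mm), 30 mm of it usable in y (+28..+60). At rest it rises to the left at 0.55 rad. Pressed level its top is 5 mm above the bed with this point at y +44 mm; it can go 6 mm lower still, air beneath. A fingertip can slide along it in x while it presses.
- jaw_foot (a point): Underside of the middle of the jaw's black rubber foot, a bar at x +36..+56 mm, y -12 mm in the holder's frame. With the clip at rest it stands on the bed and bars the board's way.
- board: The loose power board: 60 mm along its x, 50 along y, 8 mm thick (aluminium plate, green circuit board on top), parts up to 7.5 mm high on its right two thirds, bare strip along the left edge for the clip; about 0.1 kg. Origin: centre of its underside, on the bed; axes as the holder's. Starts in the channel short of the jaw. Home: front edge on the stop, origin at x +40, y -28 mm.
- air_nozzle: Grey metal hot-air nozzle standing on the table right of the holder, 25 mm wide, 36 mm high; leave alone. Origin under its middle.
- tweezers: Steel tweezers lying left of the holder, 122 mm long, 6 mm high; leave alone. Origin under its middle.
- flux_tin: Round yellow tin right of the holder, 44 mm wide, 20 mm high; leave alone. Origin under its middle.
- cutters: Side cutters with orange handles, 142 mm long, 10 mm high, lying on the table; leave alone. Origin under its middle.

How it is judged:
By the outcome, as a careful person would: the job done as asked, in the order asked, and still so for the second after the job is handed in, with the robot touching nothing.
It also fails if it takes over 32 s, if anything falls off the work surface, if the arm or the gripper's body presses on something with over 40 N, if the wrist force passes 120 N, or if a joint passes its speed limit or range.

## Working session

There is one attempt and no reset: what is moved stays moved. The work goes in short steps, Python scripts to look and compute and a shell command to move; the robot and the scene stay as the last step left them, time stands still between calls to the robot, and variables do not carry over. Pictures are saved under pics/ and viewed, at most 10 in all, crops included, and the job is handed in when it is done.

```bash
mkdir -p pics; python3 - <<'E'
from station import get_obs, imaging
import cv2
print(get_obs())
for n in("scene","top"):
    im=imaging.snapshot(n); cv2.imwrite(f"pics/{n}0.png",im); print(n,imaging.calibration(n))
print(imaging.calibration("wrist"))
E
```

```text
{'t': 0.0, 'q': array([-1.34751443,  0.42671105,  0.07385659,  1.60661213, -0.03410516,
        1.11082135, -0.06712541]), 'qvel': array([-0.00077541,  0.00127535,  0.00037886,  0.00133635, -0.0006312 ,
       -0.00068907,  0.00138984]), 'joint_efforts': array([-6.81286001e-04, -9.35803986e+01,  3.66628021e+00, -4.54201663e+01,
       -4.90906939e-02,  1.98317261e-02,  1.00246989e-04]), 'eef_pos': array([0.24571339, 0.62822513, 0.2187875 ]), 'tool_rot': array([-5.82251941e-01, -3.08701281e+00,  2.01637046e-03]), 'wrist_force': array([-1.12601393e-04,  3.13235029e-01, -1.78580469e-02]), 'ft_torque': array([ 0.05600465, -0.03061598,  0.01450929]), 'gripper_force': 0.0, 'gripper_width': 0.0945103489919511}
scene {'K': array([[509.26271819,   0.        , 330.84663872],
       [  0.        , 509.26271819, 242.99098251],
       [  0.        ,   0.        ,   1.        ]]), 'xyz': array([-0.08767355, -0.53886143,  0.5175081 ]), 'rotation': array([ 0.90281365, -0.46331883, -0.83974466])}
top {'K': array([[558.45798134,   0.        , 310.4219927 ],
       [  0.        , 558.45798134, 238.75680254],
       [  0.        ,   0.        ,   1.        ]]), 'xyz': array([ 0.43831432, -0.13550895,  0.93207406]), 'rotation': array([ 0.03403153, -0.01934265, -1.5862319 ])}
{'K': array([[402.17448812,   0.        , 322.5117835 ],
       [  0.        , 402.17448812, 243.11279332],
       [  0.        ,   0.        ,   1.        ]]), 'tool_from_camera': array([[ 8.61851369e-04,  9.68632135e-01,  2.48497574e-01,
         7.12180818e-02],
       [ 9.99999148e-01, -5.91190270e-04, -1.16381314e-03,
         6.95476002e-04],
       [-9.80397455e-04,  2.48498366e-01, -9.68631819e-01,
        -1.65613212e-01],
       [ 0.00000000e+00,  0.00000000e+00,  0.00000000e+00,
         1.00000000e+00]])}
```

View pics/top0.png

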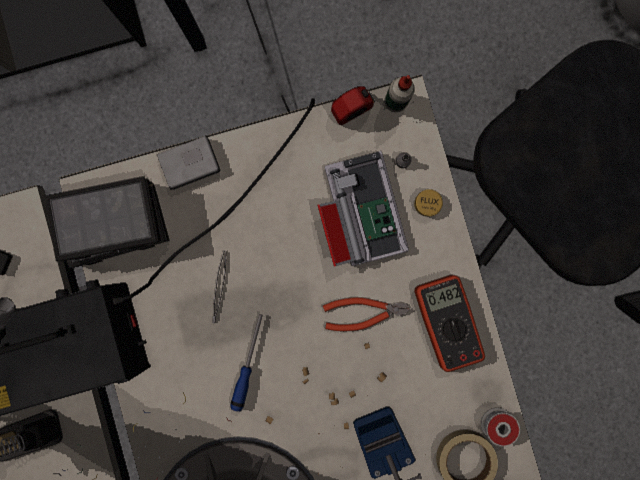

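View pics/scene0.png

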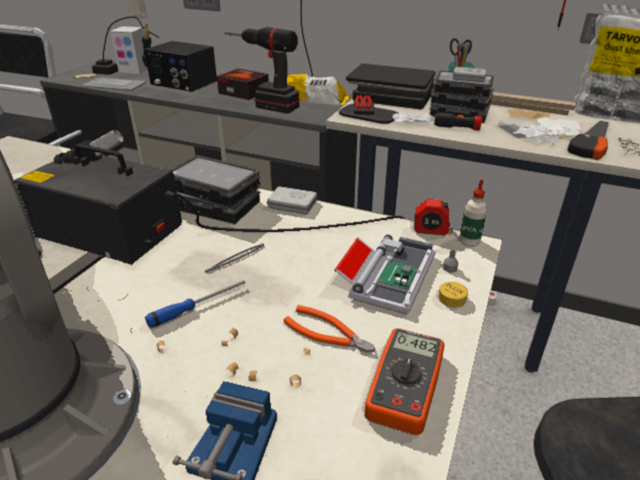

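The top view shows the holder at about (365,208): end stop at the top (362,157), red wing to the left (332,233), board at (378,220). Next I'll zoom in.

```bash
cat > h.py <<'E'
import numpy as np, cv2
from scipy.spatial.transform import Rotation as R
from station import get_obs, imaging
def cam(n,obs=None):
    c=imaging.calibration(n)
    if n!="wrist": return c["K"],R.from_rotvec(c["rotation"]).as_matrix(),np.array(c["xyz"])
    T=c["tool_from_camera"]; Rt=R.from_rotvec(obs["tool_rot"]).as_matrix()
    return c["K"],Rt@T[:3,:3],obs["eef_pos"]+Rt@T[:3,3]
def ray(C,uv):
    K,Rm,p=C; d=np.array([(uv[0]-K[0,2])/K[0,0],-(uv[1]-K[1,2])/K[1,1],-1]); return p,Rm@d
def onz(C,uv,z):
    p,d=ray(C,uv); return p+d*(z-p[2])/d[2]
def proj(C,P):
    K,Rm,p=C; v=Rm.T@(np.asarray(P)-p); return np.array([K[0,2]+K[0,0]*v[0]/-v[2],K[1,2]+K[1,1]*v[1]/v[2]])
E
python3 - <<'E'
from h import *
im=cv2.imread("pics/top0.png"); cv2.imwrite("pics/topc.png",cv2.resize(im[140:280,300:450],None,fx=4,fy=4,interpolation=2))
C=cam("top")
hsv=cv2.cvtColor(im,cv2.COLOR_BGR2HSV); 
m=((hsv[...,0]<6)|(hsv[...,0]>174))&(hsv[...,1]>150)&(hsv[...,2]>60); m=m.astype(np.uint8); m2=m*0; m2[195:275,305:360]=m[195:275,305:360]
cs,_=cv2.findContours(m2,0,1); c=max(cs,key=cv2.contourArea); b=cv2.boxPoints(cv2.minAreaRect(c)); print(b)
for q in b: print(onz(C,q,.03))
print(R.from_rotvec(get_obs()["tool_rot"]).as_matrix().round(3))
for q in [(365,208),(100,220),(80,340)]: print(onz(C,q,0))
E
```

```text
[[317.13928 205.23172]
 [334.5324  200.54895]
 [350.74347 260.76135]
 [333.35034 265.44412]]
[ 0.5231214  -0.13904355  0.03      ]
[ 0.5302628  -0.16732435  0.03      ]
[ 0.43244192 -0.1918128   0.03      ]
[ 0.42532704 -0.16364323  0.03      ]
[[-0.931  0.364 -0.   ]
 [ 0.364  0.931 -0.001]
 [-0.    -0.001 -1.   ]]
[ 0.51999462 -0.21907498  0.        ]
[0.50705699 0.22552377 0.        ]
[0.30726536 0.25950339 0.        ]
```

View pics/topc.png

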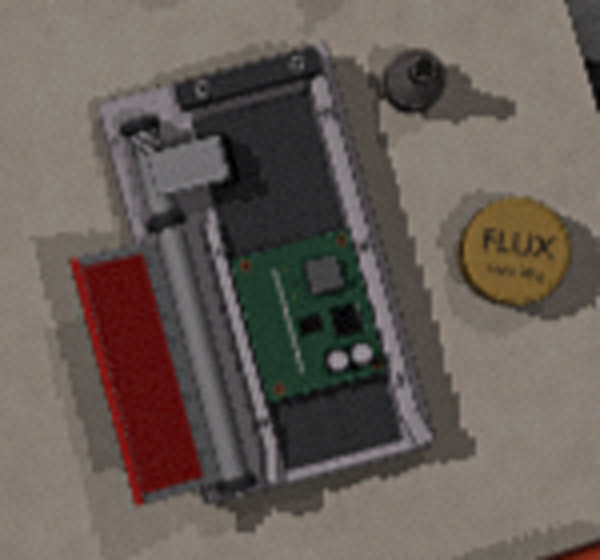

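The crop shows the holder's plate corners at (102,103), (325,45) and (430,440). The board's green corners are at about (233,257), (347,232), (383,375) and (272,402). The jaw foot is at about (222,160). I'll fit the pose from these.

```bash
python3 - <<'E'
from h import *
C=cam("top"); f=lambda q,z: onz(C,(q[0]/4+300-.4,q[1]/4+140-.4),z)[:2]
W=np.array([f((102,103),.016),f((325,45),.019),f((430,440),.019)]); H=np.array([[.083,.032],[.083,-.066],[-.089,-.066]])
print("sizes",np.linalg.norm(W[0]-W[1]),np.linalg.norm(W[1]-W[2]))
Wc,Hc=W.mean(0),H.mean(0); a=W-Wc;b=H-Hc
th=np.arctan2((b[:,0]*a[:,1]-b[:,1]*a[:,0]).sum(),(a*b).sum()); Rm=np.array([[np.cos(th),-np.sin(th)],[np.sin(th),np.cos(th)]])
o=Wc-Rm@Hc; print("heading deg",np.degrees(th),"origin",o,"resid",(a-b@Rm.T)*1e3)
for n,q,z in [("b",(233,257),.024),("b",(347,232),.024),("b",(383,375),.024),("b",(272,402),.024),("stopL",(180,108),.027),("stopR",(318,76),.027),("redL",(72,262),.045),("redR",(143,252),.027),("red",(138,503),.045),("red",(203,480),.027)]:
    print(n,(Rm.T@(f(q,z)-o)*1e3).round(1))
np.savez("hold.npz",o=o,th=th)
# target: finger y mid = (+44-28)/2 = +8 ; x = -70
s=get_obs()
for x in(-.07,-.04,0): print("tcp",x,o+Rm@[x,.008])
Rt=R.from_rotvec(s["tool_rot"]).as_matrix(); print("tool y heading",np.degrees(np.arctan2(Rt[1,1],Rt[0,1])), "want",np.degrees(th)+90)
for P in (o+Rm@[-.04,.008],):
    d=np.array([*P,.30])-s["eef_pos"]; print("tool delta",Rt.T@d)
E
```

```text
sizes 0.09445408999310236 0.1675906291953428
heading deg 13.465599362510906 origin [ 0.51770401 -0.20127681] resid [[-0.84762074 -2.43354142]
 [-1.78877898  0.98732355]
 [ 2.63639972  1.44621787]]
b [ 6.  -5.7]
b [  4.3 -53.2]
b [-55.7 -52.6]
b [-55.1  -6.2]
stopL [70.   0.2]
stopR [ 68.7 -57.4]
redL [18.4 58.9]
redR [16.8 29.5]
red [-80.9  57.3]
red [-78.8  29. ]
tcp -0.07 [ 0.44776542 -0.20979704]
tcp -0.04 [ 0.47694072 -0.20281119]
tcp 0 [ 0.51584112 -0.19349673]
tool y heading 68.63880025388694 want 103.4655993625109
tool delta [-0.51803602 -0.68986596 -0.08031032]
```

Pose fits within about 2 mm: heading about 13.8°, board rear edge near x −55. First move: raise the arm, set the opening to about 60 mm and do half of the turn.

```bash
python3 -m handwheel '[[0,0,-0.05,0.155,-0.28],[0,0,-0.05,0.155,-0.28],[0,0,0,0.155,-0.28],[0,0,0,0.155,-0.28],[0,0,0,0.155,-0.28],[0,0,0,0.155,-0.28],[0,0,0,0.155,-0.28],[0,0,0,0.155,-0.28],[0,0,0,0.155,-0.28],[0,0,0,0.155,-0.28]]'
cat > go.py <<'E'
import sys; from h import *
s=get_obs(); Rt=R.from_rotvec(s["tool_rot"]).as_matrix(); print("t",s["t"],"q",s["q"].round(2),"pos",s["eef_pos"].round(4),"F",s["wrist_force"].round(1),"w",s["gripper_width"])
print("tool x heading",np.degrees(np.arctan2(Rt[1,0],Rt[0,0])))
d=np.load("hold.npz"); th=float(d["th"]); Rm=np.array([[np.cos(th),-np.sin(th)],[np.sin(th),np.cos(th)]])
print("holder xy mm",(Rm.T@(s["eef_pos"][:2]-d["o"])*1e3).round(1),"tip above bed",(s["eef_pos"][2]-.014-.016)*1e3)
if len(sys.argv)>4:
    P=np.array(list(map(float,sys.argv[2:5])))
    if sys.argv[1]=="h": P[:2]=d["o"]+Rm@P[:2]
    print("world",P,"rows units",Rt.T@(P-s["eef_pos"])/.8)
E
python3 go.py w .55 .2 .30
```

```text
t: 0.93
eef_pos: [0.2458, 0.6284, 0.2991]
tool_rot: [2.249, 2.193, -0.001]
wrist_force: [-0.5, 0.3, 0.2]
gripper_width: 0.0602
gripper_force: 0.0
t 0.9333 q [-1.52  0.38  0.31  1.52 -0.12  1.26 -1.22] pos [0.2458 0.6284 0.2991] F [-0.5  0.3  0.2] w 0.06021708537845176
tool x heading 88.54315660637843
holder xy mm [-71.3 870.2] tip above bed 269.0698173960991
world [0.55 0.2  0.3 ] rows units [-0.52567976  0.39377414 -0.00085342]
```

```bash
python3 -m handwheel '[[-0.037,0.028,0,0,-0.28],[-0.037,0.028,0,0,-0.28],[-0.037,0.028,0,0,-0.28],[-0.037,0.028,0,0,-0.28],[-0.037,0.028,0,0,-0.28],[-0.037,0.028,0,0,-0.28],[-0.037,0.028,0,0,-0.28],[-0.037,0.028,0,0,-0.28],[-0.037,0.028,0,0,-0.28],[-0.037,0.028,0,0,-0.28]]'
python3 go.py h -.09 .008 .25
```

```text
t: 1.77
eef_pos: [0.4647, 0.3265, 0.2994]
tool_rot: [-2.243, -2.2, 0.0]
wrist_force: [0.5, 0.8, 0.2]
gripper_width: 0.0603
gripper_force: 0.0
t 1.7667 q [-1.13  0.19  0.48  1.77 -0.1   1.2  -0.65] pos [0.4647 0.3265 0.2994] F [0.5 0.8 0.2] w 0.06028260161367917
tool x heading 88.89155226786755
holder xy mm [ 71.3 525.7] tip above bed 269.39834468255106
world [ 0.42831522 -0.21445427  0.25      ] rows units [-0.67699434 -0.03231923  0.06177205]
```

```bash
python3 -m handwheel '[[-0.05,0,0,0.1,-0.28],[-0.05,-0.004,0,0,-0.28],[-0.05,-0.004,0,0,-0.28],[-0.05,-0.004,0,0,-0.28],[-0.05,-0.004,0,0,-0.28],[-0.05,-0.004,0,0,-0.28],[-0.05,-0.004,0,0,-0.28],[-0.05,-0.004,0,0,-0.28],[-0.05,-0.004,0,0,-0.28],[-0.05,-0.004,0,0,-0.28]]'
python3 -m handwheel '[[0,0,0,0.155,-0.28],[0,0,0,0.155,-0.28],[0,0,0,0.155,-0.28],[0,0,0,0.155,-0.28],[0,0,0,0.155,-0.28],[0,0,0,0.155,-0.28],[0,0,0,0.155,-0.28],[0,0,0,0.155,-0.28],[0,0,0,0.155,-0.28],[0,0,0,0.155,-0.28]]'
python3 go.py h -.075 .008 .20
```

```text
t: 2.6
eef_pos: [0.3984, -0.069, 0.2993]
tool_rot: [-2.327, -2.11, -0.001]
wrist_force: [0.8, 0.1, 1.1]
gripper_width: 0.0602
gripper_force: 0.0
t: 3.43
eef_pos: [0.3992, -0.0672, 0.2993]
tool_rot: [-3.117, -0.391, 0.001]
wrist_force: [-0.1, 0.3, -0.0]
gripper_width: 0.0601
gripper_force: 0.0
t 3.4333 q [-0.65 -0.18  0.59  2.09  0.11  1.21 -1.43] pos [ 0.3992 -0.0672  0.2993] F [-0.1  0.3 -0. ] w 0.06008549178167657
tool x heading 14.28869819267808
holder xy mm [-84. 158.] tip above bed 269.32524648006347
world [ 0.44290287 -0.21096135  0.2       ] rows units [0.00862361 0.18765543 0.12413558]
```

```bash
python3 -m handwheel '[[0.002,0.0375,0,0,-0.28],[0.002,0.0375,0,0,-0.28],[0.002,0.0375,0.02,0,-0.28],[0.002,0.0375,0.03,0,-0.28],[0,0.0375,0.03,0,-0.28],[0,0,0.04,0,-0.28],[0,0,0,0,-0.28],[0,0,0,0,-0.28]]'
python3 - <<'E'
from h import *
s=get_obs(); im=imaging.snapshot("wrist"); cv2.imwrite("pics/w1.png",im); np.savez("w1.npz",**{k:s[k] for k in("eef_pos","tool_rot")})
E
python3 go.py
```

```text
t: 4.1
eef_pos: [0.4424, -0.2107, 0.2027]
tool_rot: [3.116, 0.398, -0.006]
wrist_force: [0.2, 0.2, 1.2]
gripper_width: 0.0601
gripper_force: 0.0
t 4.15 q [-0.47  0.18  0.89  2.06 -0.17  0.97 -0.81] pos [ 0.4433 -0.2106  0.204 ] F [0.9 0.4 0.8] w 0.05998704664409526
tool x heading 14.622311268743067
holder xy mm [-74.5   8.3] tip above bed 173.98268664432376
```

View pics/w1.png

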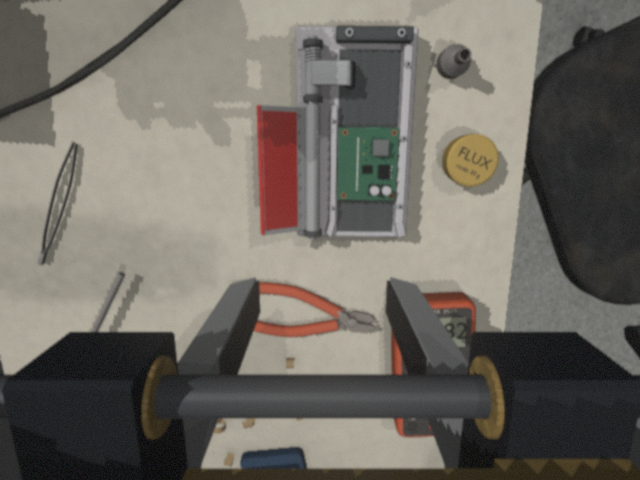

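The wrist view shows the holder nearly square to the tool. Plate corners are at (296,27), (418,27) and (407,238), wing corners at (258,106) and (262,234), board corners at (340,127), (398,127), (396,201) and (338,201).

```bash
python3 - <<'E'
from h import *
s=np.load("w1.npz"); C=cam("wrist",s)
f=lambda q,z: onz(C,q,z)[:2]
W=np.array([f((296,27),.016),f((418,27),.019),f((407,238),.019)]); H=np.array([[.083,.032],[.083,-.066],[-.089,-.066]])
print("sizes",np.linalg.norm(W[0]-W[1]),np.linalg.norm(W[1]-W[2]))
Wc,Hc=W.mean(0),H.mean(0); a=W-Wc;b=H-Hc
th=np.arctan2((b[:,0]*a[:,1]-b[:,1]*a[:,0]).sum(),(a*b).sum()); Rm=np.array([[np.cos(th),-np.sin(th)],[np.sin(th),np.cos(th)]])
o=Wc-Rm@Hc; print("heading",np.degrees(th),"origin",o,"resid",((a-b@Rm.T)*1e3).round(1))
for n,q,z in [("b",(340,127),.024),("b",(398,127),.024),("b",(396,201),.024),("b",(338,201),.024),("stopL",(336,42),.027),("stopR",(412,41),.027),("redL",(258,106),.045),("redR",(299,108),.027),("red",(262,234),.045),("red",(298,230),.027),("railR end in",(399,235),.022),("railL end in",(333,235),.022)]:
    print(n,(Rm.T@(f(q,z)-o)*1e3).round(1))
# mean
d=np.load("hold.npz"); np.savez("hold2.npz",o=o,th=th)
# tips projection expected
E
```

```text
sizes 0.09610363938472785 0.17089949355103473
heading 14.455450255398867 origin [ 0.51828226 -0.2005943 ] resid [[ 0.2 -0.9]
 [-0.8  0.8]
 [ 0.5  0.2]]
b [ 6.6 -4.6]
b [  6.8 -52.2]
b [-54.4 -53.6]
b [-54.6  -3.7]
stopL [69.8 -0.5]
stopR [ 70.7 -59.3]
redL [21.3 59. ]
redR [21.2 28.8]
red [-79.   59.5]
red [-79.6  30.9]
railR end in [-85.  -58.1]
railL end in [-85.2   0.3]
```

```bash
cp hold2.npz hold.npz; python3 go.py h -.07 .008 .06
```

```text
t 4.15 q [-0.47  0.18  0.89  2.06 -0.17  0.97 -0.81] pos [ 0.4433 -0.2106  0.204 ] F [0.9 0.4 0.8] w 0.05998704664409526
tool x heading 14.622311268743067
holder xy mm [-75.1   9.1] tip above bed 173.98268664432376
world [ 0.4485013  -0.21032147  0.06      ] rows units [0.00660277 0.00135836 0.17996984]
```

```bash
python3 -m handwheel '[[0.003,0.001,0.03,0,-0.28],[0.004,0,0.04,0,-0.28],[0,0,0.04,0,-0.28],[0,0,0.04,0,-0.28],[0,0,0.02,0,-0.28],[0,0,0.01,0,-0.28],[0,0,0,0,-0.28],[0,0,0,0,-0.28]]'
python3 go.py h -.07 .008 .0325
```

```text
t: 4.82
eef_pos: [0.4503, -0.2099, 0.0611]
tool_rot: [-3.116, -0.401, -0.003]
wrist_force: [0.5, 0.3, 0.4]
gripper_width: 0.0598
gripper_force: 0.0
t 4.8167 q [-0.27  0.44  0.71  2.17 -0.46  0.68 -0.56] pos [ 0.4503 -0.2099  0.0611] F [0.5 0.3 0.4] w 0.05981484930158847
tool x heading 14.67180879792662
holder xy mm [-68.1   8. ] tip above bed 31.098457534255747
world [ 0.4485013  -0.21032147  0.0325    ] rows units [-2.39417480e-03 -1.65468181e-05  3.57430196e-02]
```

```bash
python3 -m handwheel '[[-0.003,0,0.005,0,-0.28],[0,0,0.006,0,-0.28],[0,0,0.006,0,-0.28],[0,0,0.006,0,-0.28],[0,0,0.005,0,-0.28],[0,0,0.004,0,-0.28],[0,0,0.002,0,-0.28],[0,0,0,0,-0.28],[0,0,0,0,-0.28]]'
python3 - <<'E'
from h import *
im=imaging.snapshot("wrist"); a=imaging.snapshot("scene")[200:340,300:480]
cv2.imwrite("pics/w2.png",np.hstack([im[:, 150:500],cv2.resize(a,(450,350))[:, :].copy() if 0 else cv2.copyMakeBorder(cv2.resize(a,(450,350)),0,130,0,0,0)]))
E
python3 go.py h -.07 .008 .0325
```

```text
t: 5.57
eef_pos: [0.4476, -0.2109, 0.0326]
tool_rot: [3.116, 0.4, 0.002]
wrist_force: [0.5, -0.1, 13.8]
gripper_width: 0.0602
gripper_force: 6.7
t 5.6667 q [-0.22  0.49  0.66  2.18 -0.51  0.63 -0.51] pos [ 0.4476 -0.2109  0.0327] F [-0.7 -0.6 13. ] w 0.060135745843598126
tool x heading 14.62968991332275
holder xy mm [-71.    7.7] tip above bed 2.680434351642426
world [ 0.4485013  -0.21032147  0.0325    ] rows units [ 0.00130482 -0.00036626  0.000227  ]
```

View pics/w2.png

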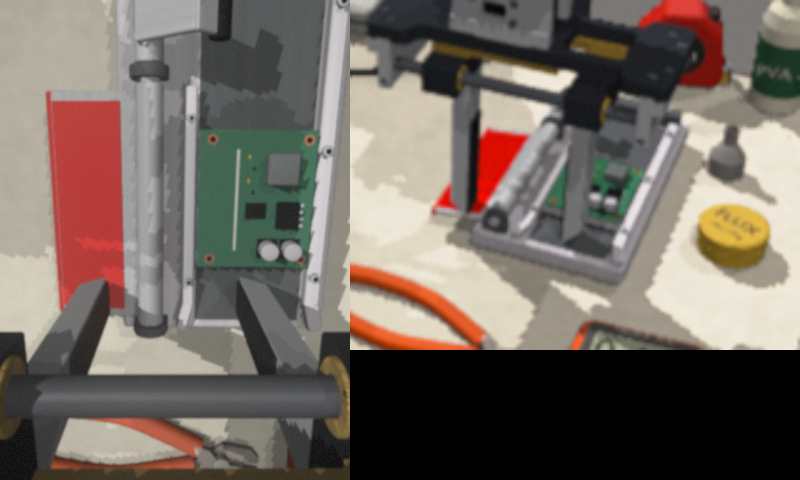

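The wing is level, the jaw is lifted, and the right fingertip stands in the channel behind the board (crop about (245,290)). Now I push.

```bash
python3 -m handwheel '[[0.004,0,0,0,-0.28],[0.006,0,0,0,-0.28],[0.006,0,0,0,-0.28],[0.006,0,0,0,-0.28],[0.006,0,0,0,-0.28],[0.006,0,0,0,-0.28],[0.006,0,0,0,-0.28],[0.006,0,0,0,-0.28],[0.006,0,0,0,-0.28],[0.004,0,0,0,-0.28]]'
python3 - <<'E'
from h import *
im=imaging.snapshot("wrist"); cv2.imwrite("pics/w3.png",im[:,150:500])
E
python3 go.py h .002 .008 .0325
```

```text
t: 6.5
eef_pos: [0.4889, -0.1994, 0.0321]
tool_rot: [-3.115, -0.4, 0.004]
wrist_force: [-10.2, -0.2, 13.6]
gripper_width: 0.0602
gripper_force: 6.8
t 6.55 q [-0.25  0.54  0.65  2.11 -0.52  0.67 -0.56] pos [ 0.4895 -0.1992  0.0321] F [-8.8  0.1 12.7] w 0.0603448662317109
tool x heading 14.644235889170677
holder xy mm [-27.5   8.5] tip above bed 2.1039168678737425
world [ 0.51822193 -0.19234831  0.0325    ] rows units [ 0.03690134  0.00074475 -0.00056164]
```

View pics/w3.png

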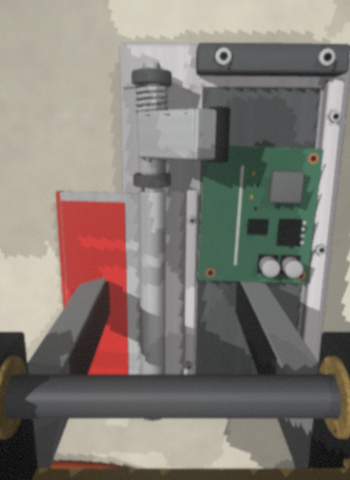

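The board is straight in the channel and its front edge is passing under the lifted foot (crop about (215,135)). I'll keep going.

```bash
python3 -m handwheel '[[0.004,0,0,0,-0.28],[0.005,0,0,0,-0.28],[0.005,0,0,0,-0.28],[0.005,0,0,0,-0.28],[0.005,0,0,0,-0.28],[0.004,0,0,0,-0.28],[0.002,0,0,0,-0.28],[0,0,0,0,-0.28]]'
python3 go.py h .002 .008 .0325
```

```text
t: 7.22
eef_pos: [0.5126, -0.1933, 0.0322]
tool_rot: [-3.115, -0.4, 0.002]
wrist_force: [-7.1, -0.2, 12.4]
gripper_width: 0.0601
gripper_force: 6.6
t 7.2167 q [-0.26  0.56  0.65  2.06 -0.53  0.69 -0.58] pos [ 0.5126 -0.1933  0.0322] F [-7.1 -0.2 12.4] w 0.06008295091052289
tool x heading 14.630413014162576
holder xy mm [-3.7  8.5] tip above bed 2.171077618250708
world [ 0.51822193 -0.19234831  0.0325    ] rows units [ 0.00710905  0.00060748 -0.00042192]
```

Now small steps, feeling for the stop.

```bash
for i in 1; do python3 -m handwheel '[[0.002,0,0,0,-0.28],[0.002,0,0,0,-0.28],[0.001,0,0,0,-0.28],[0,0,0,0,-0.28]]'; python3 go.py; done; python3 -m handwheel '[[0.001,0,0,0,-0.28],[0.001,0,0,0,-0.28],[0,0,0,0,-0.28]]'; python3 go.py
```

```text
t: 7.55
eef_pos: [0.516, -0.1925, 0.0321]
tool_rot: [-3.115, -0.399, 0.003]
wrist_force: [-7.8, -1.5, 12.6]
gripper_width: 0.0604
gripper_force: 7.1
t 7.55 q [-0.26  0.56  0.65  2.06 -0.53  0.69 -0.59] pos [ 0.516  -0.1925  0.0321] F [-7.8 -1.5 12.6] w 0.06044330627640597
tool x heading 14.614670683448425
holder xy mm [-0.1  8.4] tip above bed 2.1495020673857472
t: 7.8
eef_pos: [0.5164, -0.1924, 0.032]
tool_rot: [-3.115, -0.398, 0.006]
wrist_force: [-14.5, -1.9, 16.9]
gripper_width: 0.0601
gripper_force: 9.6
t 7.8 q [-0.26  0.57  0.65  2.05 -0.53  0.69 -0.59] pos [ 0.5164 -0.1924  0.032 ] F [-14.5  -1.9  16.9] w 0.06005074591142596
tool x heading 14.570104200835903
holder xy mm [0.2 8.4] tip above bed 2.0182352406878863
```

```bash
python3 -m handwheel '[[0.001,0,0,0,-0.28],[0.001,0,0,0,-0.28],[0,0,0,0,-0.28]]'; python3 - <<'E'
from h import *
s=get_obs(); im=imaging.snapshot("wrist"); np.savez("w4.npz",**{k:s[k] for k in("eef_pos","tool_rot")})
cv2.imwrite("pics/w4f.png",im); cv2.imwrite("pics/w4.png",cv2.resize(im[60:310,300:500],None,fx=2.4,fy=2.4,interpolation=2))
E
python3 go.py
```

```text
t: 8.05
eef_pos: [0.5168, -0.1924, 0.0319]
tool_rot: [-3.115, -0.397, 0.008]
wrist_force: [-20.9, -3.6, 22.0]
gripper_width: 0.0604
gripper_force: 13.2
t 8.1 q [-0.26  0.57  0.65  2.05 -0.53  0.7  -0.59] pos [ 0.5168 -0.1924  0.0319] F [-20.7  -2.3  22.3] w 0.060062036750496366
tool x heading 14.514722168554918
holder xy mm [0.6 8.3] tip above bed 1.9267057149898874
```

View pics/w4.png

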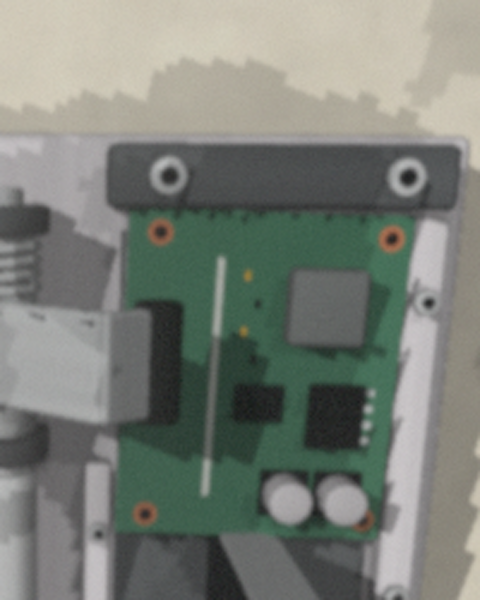

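The board's front edge sits at the stop. The left side looks tight, and the right may have a slight gap. I'll measure the corners.

```bash
python3 - <<'E'
from h import *
s=np.load("w4.npz"); C=cam("wrist",s); d=np.load("hold.npz"); th=float(d["th"]); Rm=np.array([[np.cos(th),-np.sin(th)],[np.sin(th),np.cos(th)]])
im=cv2.imread("pics/w4f.png"); hsv=cv2.cvtColor(im,cv2.COLOR_BGR2HSV)
m=((hsv[...,0]>60)&(hsv[...,0]<90)&(hsv[...,1]>70))
def rows(col,lo,hi):
    r=np.where(m[lo:hi,col])[0]+lo; return r.min(),r.max()
for u in (356,360,366,372,380,390,400,410,420,430,440,450,460,466,470):
    a,b=rows(u,120,300); A=Rm.T@(onz(C,(u,a-.5),.024)[:2]-d["o"])*1e3;B=Rm.T@(onz(C,(u,b+.5),.024)[:2]-d["o"])*1e3
    print(u,a,b,A.round(1),B.round(1))
f=lambda q,z:(Rm.T@(onz(C,(q[0]/2.4+300,q[1]/2.4+60),z)[:2]-d["o"])*1e3).round(1)
print("stop top",f((110,208),.027),f((457,208),.027),"stop back",f((108,145),.027),f((460,148),.027))
print("holes",f((161,232),.024),f((392,239),.024),f((145,513),.024),f((363,520),.024))
E
```

```text
356 149 280 [70.4 -5.4] [11.7 -6.8]
360 149 267 [70.4 -7.1] [18.  -8.4]
366 148 281 [70.8 -9.6] [ 11.3 -11.3]
372 149 281 [ 70.4 -12.1] [ 11.3 -14.1]
380 149 281 [ 70.4 -15.5] [ 11.3 -17.7]
390 148 282 [ 70.8 -19.6] [ 10.8 -22.3]
400 149 280 [ 70.4 -23.8] [ 11.8 -26.8]
410 149 281 [ 70.4 -28. ] [ 11.3 -31.4]
420 149 283 [ 70.4 -32.2] [ 10.4 -36. ]
430 150 283 [ 70.  -36.4] [ 10.4 -40.6]
440 150 283 [ 70.  -40.6] [ 10.4 -45.1]
450 150 283 [ 70.  -44.8] [ 10.4 -49.7]
460 150 251 [ 70. -49.] [ 25.6 -52.9]
466 151 197 [ 69.6 -51.5] [ 49.9 -53.4]
470 151 164 [ 69.6 -53.2] [ 63.9 -53.7]
stop top [71.2 -1. ] [ 71.3 -60.4] stop back [81.5 -0.5] [ 81.1 -59.8]
holes [ 67.  -10.1] [ 65.9 -50.7] [15.  -8.7] [ 13.7 -50. ]
```

The board is yawed about 1.4° clockwise, so its right front corner is about 1 mm short. I'll keep the wing pressed, back off a little, move the channel finger to the board's right rear, and push there.

```bash
python3 -m handwheel '[[-0.004,0,0,0,-0.28],[-0.004,0,0,0,-0.28],[0,0.003,0,0,-0.4],[0,0.003,0,0,-0.55],[0,0.003,0,0,-0.66],[0,0,0,0,-0.66],[0,0,0,0,-0.66],[0,0,0,0,-0.66]]'
python3 go.py h 0 .001 .0325
```

```text
t: 8.77
eef_pos: [0.5175, -0.201, 0.0332]
tool_rot: [3.115, 0.399, 0.005]
wrist_force: [2.6, -3.0, 14.4]
gripper_width: 0.0785
gripper_force: 6.5
t 8.7667 q [-0.25  0.57  0.65  2.05 -0.53  0.69 -0.57] pos [ 0.5175 -0.201   0.0332] F [ 2.6 -3.  14.4] w 0.07854294635927839
tool x heading 14.603906570259115
holder xy mm [-0.8 -0.2] tip above bed 3.1581169953708854
world [ 0.51803263 -0.19962596  0.0325    ] rows units [ 0.00105136 -0.00150059  0.00082262]
```

```bash
python3 -m handwheel '[[0.001,-0.001,0.0005,0,-0.66],[0.001,0,0,0,-0.66],[0.001,0,0,0,-0.66],[0,0,0,0,-0.66]]'; python3 go.py; python3 -m handwheel '[[0.001,0,0,0,-0.66],[0.001,0,0,0,-0.66],[0,0,0,0,-0.66]]'; python3 go.py
cat > meas.py <<'E'
from h import *
import sys
s=get_obs(); im=imaging.snapshot("wrist"); cv2.imwrite(f"pics/{sys.argv[1]}.png",im); C=cam("wrist",s); d=np.load("hold.npz"); th=float(d["th"]); Rm=np.array([[np.cos(th),-np.sin(th)],[np.sin(th),np.cos(th)]])
hsv=cv2.cvtColor(im,cv2.COLOR_BGR2HSV); m=((hsv[...,0]>60)&(hsv[...,0]<90)&(hsv[...,1]>70)).astype(np.uint8)
m=cv2.morphologyEx(m,cv2.MORPH_OPEN,np.ones((3,3)))
n,l,st,_=cv2.connectedComponentsWithStats(m); k=1+st[1:,4].argmax(); m=l==k; x0,w=st[k,0],st[k,2]
us=range(x0+6,x0+w-8,4); P=np.array([Rm.T@(onz(C,(u,np.where(m[:,u])[0].min()-.5),.024)[:2]-d["o"])*1e3 for u in us])
p=np.polyfit(P[:,1],P[:,0],1); print("front edge yaw deg (neg=right trails)",-np.degrees(np.arctan(p[0])),"x at y-28",np.polyval(p,-28),"y range",P[[0,-1],1])
E
python3 meas.py w5
```

```text
t: 9.1
eef_pos: [0.518, -0.2003, 0.0324]
tool_rot: [3.115, 0.398, 0.001]
wrist_force: [-5.6, -6.7, 14.4]
gripper_width: 0.0777
gripper_force: 7.3
t 9.1 q [-0.25  0.57  0.65  2.05 -0.53  0.69 -0.57] pos [ 0.518  -0.2003  0.0324] F [-5.6 -6.7 14.4] w 0.07766501255634106
tool x heading 14.574430559850233
holder xy mm [-0.2  0.3] tip above bed 2.4407980749784968
t: 9.35
eef_pos: [0.5185, -0.2, 0.0322]
tool_rot: [3.115, 0.398, -0.002]
wrist_force: [-9.0, -8.4, 15.6]
gripper_width: 0.0783
gripper_force: 8.6
t 9.35 q [-0.25  0.57  0.65  2.05 -0.53  0.7  -0.58] pos [ 0.5185 -0.2     0.0322] F [-9.  -8.4 15.6] w 0.07827093631323843
tool x heading 14.545829074697197
holder xy mm [0.3 0.5] tip above bed 2.1741699237950303
front edge yaw deg (neg=right trails) 1.4220055060172534 x at y-28 69.86596030678963 y range [ -6.10912343 -48.59317141]
```

```bash
python3 - <<'E'
import cv2
im=cv2.imread("pics/w5.png"); cv2.imwrite("pics/w5c.png",cv2.resize(im[60:310,240:500],None,fx=2.4,fy=2.4,interpolation=2))
E
```

```text
(no output)
```

View pics/w5c.png

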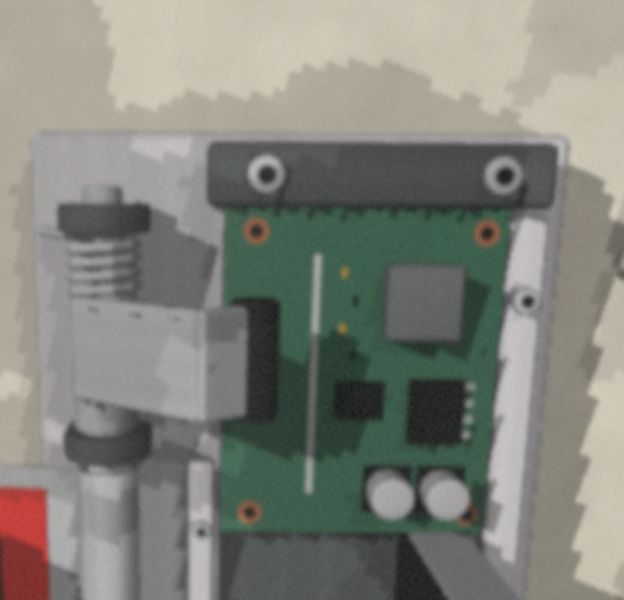

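The board now looks square: the fixing holes (257,231)/(487,233) run parallel to the stop screws (266,174)/(504,176). One more firm push to seat it.

```bash
python3 -m handwheel '[[0.001,0,0,0,-0.66],[0.001,0,0,0,-0.66],[0.001,0,0,0,-0.66],[0,0,0,0,-0.66]]'; python3 go.py
cat > holes.py <<'E'
from h import *
import sys
s=get_obs(); im=imaging.snapshot("wrist"); cv2.imwrite(f"pics/{sys.argv[1]}.png",im); C=cam("wrist",s); d=np.load("hold.npz"); th=float(d["th"]); Rm=np.array([[np.cos(th),-np.sin(th)],[np.sin(th),np.cos(th)]])
hsv=cv2.cvtColor(im,cv2.COLOR_BGR2HSV); m=((hsv[...,0]<16)&(hsv[...,1]>85)&(hsv[...,2]>60)).astype(np.uint8)
n,l,st,c=cv2.connectedComponentsWithStats(m)
for i in range(1,n):
    if 8<st[i,4]<150 and 340<c[i][0]<520: print(st[i,4],c[i].round(1),(Rm.T@(onz(C,c[i],.024)[:2]-d["o"])*1e3).round(1))
E
python3 holes.py w6
```

```text
t: 9.73
eef_pos: [0.519, -0.1998, 0.0319]
tool_rot: [3.116, 0.396, -0.006]
wrist_force: [-18.9, -8.4, 22.5]
gripper_width: 0.0779
gripper_force: 12.9
t 9.7333 q [-0.25  0.57  0.65  2.04 -0.53  0.7  -0.58] pos [ 0.519  -0.1998  0.0319] F [-18.9  -8.4  22.5] w 0.07793634675609354
tool x heading 14.471460549955616
holder xy mm [0.8 0.6] tip above bed 1.883474280894061
70 [346.4 157. ] [67.1 -9.2]
75 [442.4 157.6] [ 66.9 -49.7]
54 [343.8 274.2] [15.  -8.9]
16 [435.9 276. ] [ 14.2 -50.8]
```

Square and seated, with the force rising against the stop. Now ease back and raise straight up.

```bash
python3 -m handwheel '[[-0.004,0,0,0,-0.66],[-0.004,0,0,0,-0.66],[-0.003,0,0,0,-0.66],[0,0,0,0,-0.66]]'; python3 go.py; python3 holes.py w7
```

```text
t: 10.12
eef_pos: [0.5154, -0.2, 0.0328]
tool_rot: [3.115, 0.4, 0.006]
wrist_force: [5.4, 0.7, 11.4]
gripper_width: 0.0781
gripper_force: 5.9
t 10.1167 q [-0.25  0.56  0.65  2.06 -0.53  0.69 -0.57] pos [ 0.5154 -0.2     0.0328] F [ 5.4  0.7 11.4] w 0.07810363651300145
tool x heading 14.61823519602327
holder xy mm [-2.6  1.3] tip above bed 2.797960170069412
67 [348.2 148.6] [67.1 -9.2]
71 [444.1 149.5] [ 66.9 -49.8]
54 [345.3 266.2] [15.  -8.9]
13 [438.5 267. ] [ 14.8 -51.3]
```

The board stayed put. Let the wing up.

```bash
python3 -m handwheel '[[0,0,-0.003,0,-0.66],[0,0,-0.004,0,-0.66],[0,0,-0.005,0,-0.66],[0,0,-0.006,0,-0.66],[0,0,-0.01,0,-0.66],[0,0,-0.02,0,-0.66],[0,0,-0.03,0,-0.66],[0,0,-0.04,0,-0.66],[0,0,-0.04,0,-0.66],[0,0,0,0,-0.66]]'; python3 -m handwheel '[[-0.02,0,-0.03,0,-0.66],[-0.03,0,0,0,-0.66],[0,0,0,0,-0.66],[0,0,0,0,-0.66],[0,0,0,0,-0.66]]'; python3 go.py; python3 holes.py w8; python3 -c "
import cv2
im=cv2.imread('pics/w8.png');cv2.imwrite('pics/w8c.png',cv2.resize(im[0:290,220:520],None,fx=2,fy=2,interpolation=2))"
```

```text
t: 11.0
eef_pos: [0.5152, -0.2012, 0.1633]
tool_rot: [3.115, 0.399, 0.009]
wrist_force: [1.0, -0.0, -0.2]
gripper_width: 0.0777
gripper_force: 0.0
t: 11.42
eef_pos: [0.475, -0.2096, 0.1823]
tool_rot: [-3.116, -0.401, -0.0]
wrist_force: [0.6, -0.5, 0.1]
gripper_width: 0.0783
gripper_force: 0.0
t 11.4167 q [-0.43  0.29  0.86  2.03 -0.27  0.94 -0.74] pos [ 0.475  -0.2096  0.1823] F [ 0.6 -0.5  0.1] w 0.07827952090104079
tool x heading 14.65372210036343
holder xy mm [-44.2   2.1] tip above bed 152.30917786924041
18 [391.7  88.3] [ 67.  -49.3]
10 [389.4 158.9] [ 14.7 -50. ]
42 [453.5 467.3] [-278.2 -125.6]
26 [430.  467.8] [-278.9 -102.9]
```

View pics/w8c.png

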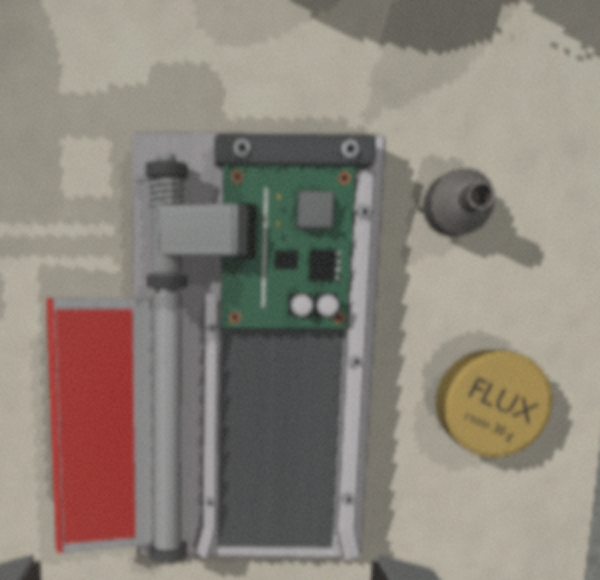

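The board is home and square against the stop, the clip's foot is down on its bare strip at (240,230), the wing is up and the gripper is clear. Handing in.

```bash
python3 -c "
from station import workorder
print(workorder.sign_off())"
```

```text
the job is handed in; nothing more can be done
None
```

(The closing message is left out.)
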